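# Put the hole saws back in their storage block

### The job

At the end of the lesson, move the four hole saws from the light grey carry tray into the plywood storage block, each one standing teeth down on the floor of the pocket cut for its size: the narrowest saw in the smallest hole, and so on up to the widest saw in the largest hole. Set each saw down into its pocket rather than dropping or throwing it, and leave the arbor and the brush where they lie.

Things in the scene. Friction and masses are not known exactly. Their poses are not given: they have to be found in the camera images.
- saw_22: The narrowest hole saw: steel cup, teeth down, 22 mm diameter, 48 mm tall, about 50 g, dark wall, bright cap with dark bore. Origin on its axis at the underside, z up; yaw means nothing. Starts near mid-bay in a fixed light grey tray: four bays in a row, 84 mm apart, each 80 mm along x 88 mm across; floor 4 mm, wall tops 20 mm above the bench. Grip the top 20 mm, closing across the row.
- saw_35: The second narrowest hole saw: steel cup, teeth down, 35 mm diameter, 48 mm tall, about 100 g, dark wall, bright cap with dark bore. Origin on its axis at the underside, z up; yaw means nothing. Starts near mid-bay in a fixed light grey tray: four bays in a row, 84 mm apart, each 80 mm along x 88 mm across; floor 4 mm, wall tops 20 mm above the bench. Grip the top 20 mm, closing across the row.
- saw_48: The second widest hole saw: steel cup, teeth down, 48 mm diameter, 48 mm tall, about 160 g, dark wall, bright cap with dark bore. Origin on its axis at the underside, z up; yaw means nothing. Starts near mid-bay in a fixed light grey tray: four bays in a row, 84 mm apart, each 80 mm along x 88 mm across; floor 4 mm, wall tops 20 mm above the bench. Grip the top 20 mm, closing across the row.
- saw_60: The widest hole saw: steel cup, teeth down, 60 mm diameter, 48 mm tall, about 210 g, dark wall, bright cap with dark bore. Origin on its axis at the underside, z up; yaw means nothing. Starts near mid-bay in a fixed light grey tray: four bays in a row, 84 mm apart, each 80 mm along x 88 mm across; floor 4 mm, wall tops 20 mm above the bench. Grip the top 20 mm, closing across the row.
- pocket_xs: The smallest pocket: fixed plywood tile 84 x 84 x 20 mm, a round hole of 33 mm diameter in its middle, 14 mm deep, 3 mm chamfer, dark green lining on its floor; for the 22 mm saw. One of four tiles edge to edge in a row on a dark base board 12 mm thick. Origin: centre of the tile's underside, z up, y along the row; pocket floor 6 mm and tile top 20 mm above the origin.
- pocket_s: The second smallest pocket: fixed plywood tile 84 x 84 x 20 mm, a round hole of 46 mm diameter in its middle, 14 mm deep, 3 mm chamfer, dark green lining on its floor; for the 35 mm saw. One of four tiles edge to edge in a row on a dark base board 12 mm thick. Origin: centre of the tile's underside, z up, y along the row; pocket floor 6 mm and tile top 20 mm above the origin.
- pocket_m: The second largest pocket: fixed plywood tile 84 x 84 x 20 mm, a round hole of 59 mm diameter in its middle, 14 mm deep, 3 mm chamfer, dark green lining on its floor; for the 48 mm saw. One of four tiles edge to edge in a row on a dark base board 12 mm thick. Origin: centre of the tile's underside, z up, y along the row; pocket floor 6 mm and tile top 20 mm above the origin.
- pocket_l: The largest pocket: fixed plywood tile 84 x 84 x 20 mm, a round hole of 71 mm diameter in its middle, 14 mm deep, 3 mm chamfer, dark green lining on its floor; for the 60 mm saw. One of four tiles edge to edge in a row on a dark base board 12 mm thick. Origin: centre of the tile's underside, z up, y along the row; pocket floor 6 mm and tile top 20 mm above the origin.
- arbor: Bystander, loose: hole-saw arbor lying on the bench, a 30 x 22 x 22 mm dark steel collar with a thin shank on one side and a pilot drill on the other, 151 mm long in all. Origin under the collar's middle, x along the pilot drill.
- brush: Bystander, loose: wooden bench brush lying bristles down, 255 mm long, 34 mm wide, 55 mm high. Origin on the bench under it, 110 mm from the end of the bristle head, x from handle to head.
Things that resemble listed ones, but are neither listed nor needed, are in the scene too. What is shaped like the saw_60 but green or red is not meant.

How it is judged:
At the end, for the whole second after the job is handed in: Every saw stands upright (within 0.1 rad) and at rest in the pocket of its own size: its axis within 9 mm of the pocket's centre and its teeth on the pocket floor (3 to 9.5 mm above the tile's underside; the floor is at 6 mm); arbor and brush within 20 mm of where they lay (horizontal distance between saw_22 and pocket_xs below 0.009 m and z of saw_22 in the frame of pocket_xs between 0.003 and 0.0095 m and angle between each of saw_22, saw_35, saw_48, saw_60's own z axis and vertical below 0.1 rad and linear speed of each of saw_22, saw_35, saw_48, saw_60 below 0.02 m/s and angular speed of each of saw_22, saw_35, saw_48, saw_60 below 0.2 rad/s and horizontal distance between saw_35 and pocket_s below 0.009 m and z of saw_35 in the frame of pocket_s between 0.003 and 0.0095 m and horizontal distance between saw_48 and pocket_m below 0.009 m and z of saw_48 in the frame of pocket_m between 0.003 and 0.0095 m and horizontal distance between saw_60 and pocket_l below 0.009 m and z of saw_60 in the frame of pocket_l between 0.003 and 0.0095 m and distance of each of arbor, brush from where it was at the start of the episode below 0.02 m); the robot touches nothing.
It fails at once if a saw is dropped or thrown: out of the fingers and moving faster than 0.8 m/s (a fall of about 33 mm) ((linear speed of saw_22 above 0.8 m/s and contact force between the fingers and saw_22 below 0.05 N) or (linear speed of saw_35 above 0.8 m/s and contact force between the fingers and saw_35 below 0.05 N) or (linear speed of saw_48 above 0.8 m/s and contact force between the fingers and saw_48 below 0.05 N) or (linear speed of saw_60 above 0.8 m/s and contact force between the fingers and saw_60 below 0.05 N)).
It fails at once if the arbor or the brush is moved by 20 mm or more (distance of any of arbor, brush from where it was at the start of the episode above 0.02 m).
It also fails if it takes over 104 s, if anything falls off the work surface, if the arm or the gripper's body presses on something with over 40 N, if the wrist force passes 120 N, or if a joint passes its speed limit or range.

### The arm

A 6-joint arm with a two-finger parallel gripper is mounted at the origin on the work surface. World frame = base frame: x ahead of the robot, y to its left, z up, the work surface at z = 0. Lengths are in m, angles in rad, forces in N, time in s.
With the tool pointing down it reaches from about 0.2 to 0.875 m from the base axis. Payload 3.4 kg.
Tool frame: the origin (TCP) lies midway between the tips of the shut fingers; the grasp point (between the pads) lies 19 mm behind it; z points along the fingers, y is the line along which they close (so a half turn about z gives the same grasp; the last joint's range is limited). The gripper opens to 94 mm and grips with 3 to 60 N. Pads are 16 mm wide; open, the fingers measure 119 mm over their backs; the gripper's body (75 mm by 177 mm) begins 78 mm behind the grasp point.
Start: joints at [1.199, 0.276, 1.505, -0, 1.361, -0.121], TCP at [0.143, 0.557, 0.178] pointing down, gripper open.
Joint ranges: [-2.89, 2.89], [-0.75, 2.08], [0.22, 2.7], [-1.18, 4.32], [0.11, 2.71], [-2.7, 2.7]. Speed limits (rad/s): [2.57, 2.57, 3.14, 3.14, 3.14, 3.14].

### API

Orientations are given as a unit quaternion [x, y, z, w].
In Python, from cell import state, snapshot, job_done gives the robot as it stands.
- The arm moves only by the tool jog_arm, called after ">>>" by a JSON object that holds its "fn" and its "kwargs". Schema: {"type":"object","properties":{"moves":{"type":"array","items":{"type":"number"},"minItems":7,"maxItems":84},"only":{"type":"string"},"quiet":{"type":"boolean"},"lines":{"type":"string"}},"required":["moves"],"additionalProperties":false}. moves is one flat list of numbers that holds 1 to 12 rows one after another, with no inner brackets; each row has 7 numbers: the finger opening in m, then dx, dy, dz in shares of 0.3 m (1.0 is 0.3 m), then a rotation vector rx, ry, rz in normalised numbers (1 is 4 rad); each row shifts and turns the commanded pose from where the row before left it, along the tool's axes as they then stand; what a row does not reach is not made up. A row lasts 1/12 s, in which the tool goes at most 0.0417 m and 0.125 rad, less where a joint would pass 70% of its speed; a pose out of reach is approached as far as the arm can. The fingers move at their own pace and stop on an object; the grip force is fixed at half the most. Time passes only in rows, so rows that do not move let the fingers close. The tool returns the time, the measured TCP pose, the force, the opening and the grip force at its end. only (a regular expression) keeps the lines of the reply that match it, lines (a string "A,B") keeps lines A to B, and quiet returns only ok. Shift and turn numbers lie between -1 and 1, and a call with a number outside is refused. Input that does not fit is refused with a message, and nothing moves.
- state(): the state, without advancing time (a new reading comes with each control period).
- snapshot(name): name is "side" or "top" or "wrist"; returns a dict with "color" (480x640x3 uint8, red, green, blue), "fov_y" (degrees; the focal length in pixels is half the picture's height over the tangent of half this angle, whatever the lens; pixels are square), "cx", "cy" (the principal point, pixels), "k1" (the pictures are not rectified: a ray, as slopes to the right and down, at radius r is drawn at 1 + k1 r^2 times it, then the intrinsics apply), "R" (3x3) and "t" (3): a world point X has camera coordinates R X + t. Camera axes: x right, y down, z forward; pixel columns grow to the right and rows downward; lengths in m; the calibration is good to about 2 mm. A picture is of the moment at which its call begins. There is no depth.
- job_done(): hands the job in; it is judged then, once.
The state is a dict: "clock": time; "qpos": joint angles; "joint_vel": joint speeds; "joint_torque": joint torques, N m; "ee_pos": TCP position; "tcp_rot": TCP orientation; "force": force on the tool from outside, world axes, zero at the start; "wrist_torque": the same for the moment, N m; "width": finger opening in m; "finger_force": force on a finger pad.
Only numpy, scipy, OpenCV 4.12 (cv2) and the standard library are available. Lean on these libraries where they do the work, as an engineer would, in place of code of your own. Each camera call takes 0.05 s, during which the arm holds its last target. There are 200 camera calls.

## Working session

There is one attempt and no reset: what is moved stays moved. The work goes in short steps, Python scripts to look and compute and a tool call to move; the robot and the scene stay as the last step left them, time stands still between calls to the robot, and variables do not carry over. Pictures are saved under pics/ and viewed, at most 14 in all, crops included, and the job is handed in when it is done.

```bash
ls; mkdir -p pics
```

Run:
```python
from cell import state,snapshot
import cv2,pickle
s=state();print({k:s[k] for k in('clock','ee_pos','tcp_rot','width')})
d={}
for n in('top','side'):
    c=snapshot(n);d[n]=c;cv2.imwrite(f'pics/{n}0.png',c['color'][:,:,::-1]);print(n,c['fov_y'],c['cx'],c['cy'],c['k1'],c['R'],c['t'])
pickle.dump(d,open('s0.pkl','wb'))
```

```text
pics
{'clock': 0.0, 'ee_pos': array([0.14250239, 0.5564356 , 0.17726105]), 'tcp_rot': array([ 1.25063528e-01,  9.92148353e-01, -8.51312469e-04, -1.85493258e-04]), 'width': 0.0941269756077693}
top 48.18484680076487 321.8384085971257 248.2028835376757 0.025778480540343197 [[-0.0232104  -0.99964419 -0.01314414]
 [-0.99915343  0.02364169 -0.0336674 ]
 [ 0.03396617  0.01235158 -0.99934666]] [0.00715012 0.54642749 1.12822149]
side 52.3315124090941 322.93860912878125 243.5129764948337 -0.1059689867958103 [[ 0.81678756 -0.57689417 -0.00715539]
 [-0.41746236 -0.58240678 -0.69751524]
 [ 0.39822513  0.57270888 -0.71653422]] [-0.45971746  0.27812967  0.68819183]
```

View pics/top0.png

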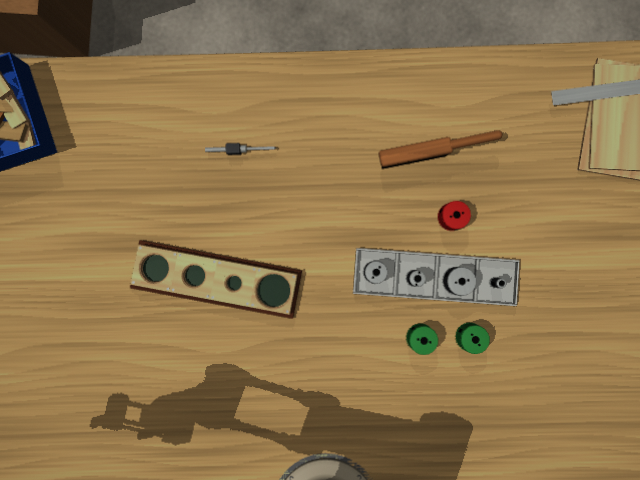

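View pics/side0.png

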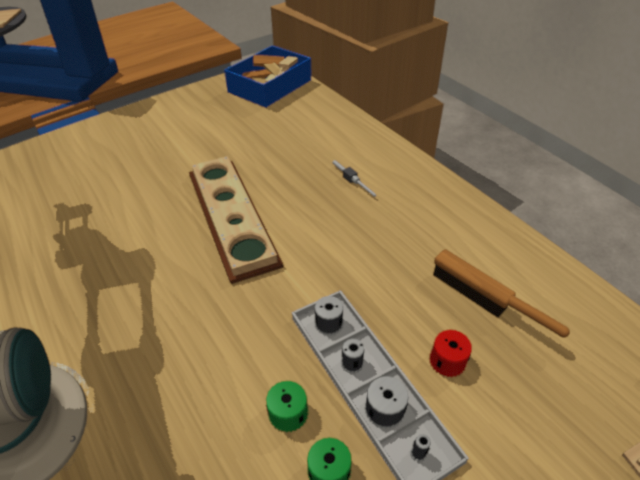

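Top view: block pockets at about (155,268) m, (195,275) s, (234,283) xs and (274,290) l. The tray saws are at (375,272) 48, (418,278) 35, (459,281) 60 and (499,282) 22. I'll rectify these to metric planes and measure.

Create h.py:
```python
import numpy as np,cv2
def project(c,X):
    f=240/np.tan(np.radians(c['fov_y']/2)); p=np.asarray(X)@np.array(c['R']).T+c['t']
    s=p[...,:2]/p[...,2:]; s=s*(1+c['k1']*(s**2).sum(-1,keepdims=True))
    return s*f+[c['cx'],c['cy']]
def rect(c,x0,x1,y0,y1,z,r=0.0005):
    "metric picture of plane z: col->-y from y1, row->-x from x1"
    X,Y=np.meshgrid(np.arange(x1,x0,-r),np.arange(y1,y0,-r),indexing='ij')
    m=project(c,np.stack([X,Y,0*X+z],-1)).astype(np.float32)
    return cv2.remap(c['color'],m[...,0],m[...,1],cv2.INTER_CUBIC)[:,:,::-1].copy()
```

Run:
```python
import pickle,cv2,numpy as np
from h import *
d=pickle.load(open('s0.pkl','rb'))
a=rect(d['top'],.42,.60,.0,.36,.032);b=rect(d['top'],.42,.60,-.40,-.04,.052)
cv2.imwrite('pics/r_a.png',np.vstack([a[:300],b[:300]]))
# dark lining blobs in block
g=a.astype(int); m=((g.sum(2)<190)&(g[:,:,1]>=g[:,:,2])).astype(np.uint8)
n,l,st,ce=cv2.connectedComponentsWithStats(m)
for i in range(1,n):
    if st[i,4]>800: print('hole x %.4f y %.4f w %.1f h %.1f'%(.60-ce[i,1]*.0005,.36-ce[i,0]*.0005,st[i,2]*.5,st[i,3]*.5))
```

```text
Traceback (most recent call last):
ValueError: all the input array dimensions except for the concatenation axis must match exactly, but along dimension 1, the array at index 0 has size 720 and the array at index 1 has size 721
```

Run:
```python
import pickle,cv2,numpy as np
from h import *
d=pickle.load(open('s0.pkl','rb'))
a=rect(d['top'],.42,.60,.0,.36,.032)[:300,:720];b=rect(d['top'],.42,.60,-.40,-.04,.052)[:300,:720]
cv2.imwrite('pics/r_a.png',np.vstack([a,b]))
g=a.astype(int); m=((g.sum(2)<190)&(g[:,:,1]>=g[:,:,2])).astype(np.uint8)
n,l,st,ce=cv2.connectedComponentsWithStats(m)
for i in range(1,n):
    if st[i,4]>800: print('hole x %.4f y %.4f w %.1f h %.1f'%(.60-ce[i,1]*.0005,.36-ce[i,0]*.0005,st[i,2]*.5,st[i,3]*.5))
```

```text
hole x 0.5132 y 0.3392 w 45.5 h 54.5
hole x 0.4959 y 0.2596 w 40.5 h 41.5
hole x 0.4697 y 0.0963 w 66.5 h 44.5
hole x 0.4786 y 0.1780 w 28.0 h 28.5
```

View pics/r_a.png

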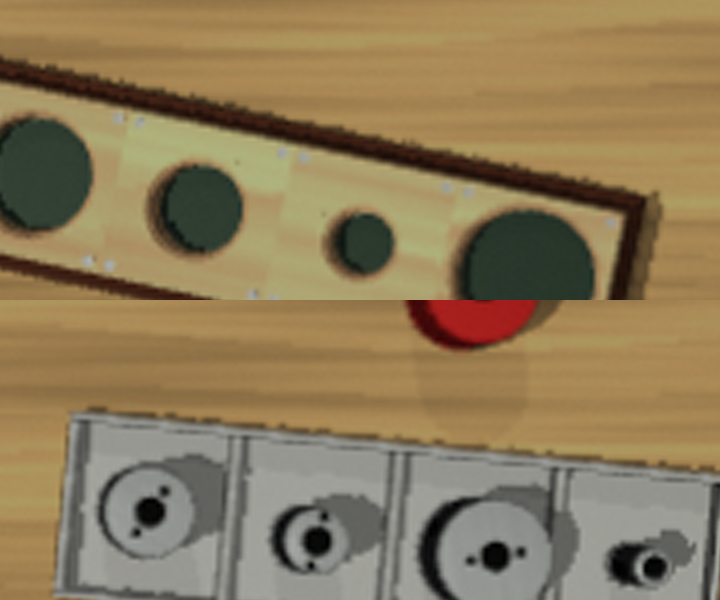

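Picture: block face with holes clear of obstruction. Tray bores at z=0.052 give roughly saw48 (.494,-.115), saw35 (.480,-.199), saw60 (.472,-.288) and saw22 (.466,-.368). I'll turn the tool to align with the world axes (tool x = world y, tool y = world x), then go above the block for a wrist look.

The manual's scale: shifts go in shares of 0.3 m and turns go in shares of 4 rad. Converting my numbers, -0.005 m / 0.3 = -0.0167, 0.12 rad / 4 = 0.03.

>>> {"fn": "jog_arm", "kwargs": {"moves": [0.09,0,0,-0.0167,0,0,0.03,0.09,0,0,-0.0167,0,0,0.03,0.09,0,0,-0.0167,0,0,0.03,0.09,0,0,-0.0167,0,0,0.03,0.09,0,0,-0.0167,0,0,0.03,0.09,0,0,-0.0167,0,0,0.03,0.09,0,0,-0.0167,0,0,0.03,0.09,0,0,-0.0167,0,0,0.03,0.09,0,0,-0.0167,0,0,0.03,0.09,0,0,-0.0167,0,0,0.03,0.09,0,0,-0.0167,0,0,0.03,0.09,0,0,0,0,0,0]}}

```text
clock: 1.1
ee_pos: [0.1428, 0.5574, 0.2336]
tcp_rot: [0.708, 0.706, 0.0, -0.0]
force: [0.5, -0.2, 0.2]
width: 0.0905
finger_force: 0.0
```

>>> {"fn": "jog_arm", "kwargs": {"moves": [0.09,-0.0967,0.0967,-0.0167,0,0,0,0.09,-0.0967,0.0967,-0.0167,0,0,0,0.09,-0.0967,0.0967,-0.0167,0,0,0,0.09,-0.0967,0.0967,-0.0167,0,0,0,0.09,-0.0967,0.0967,-0.0167,0,0,0,0.09,-0.0967,0.0967,-0.0167,0,0,0,0.09,-0.0967,0.0967,-0.0167,0,0,0,0.09,-0.0967,0.0967,-0.0167,0,0,0,0.09,-0.0967,0.0967,-0.0167,0,0,0,0.09,-0.0967,0.0967,-0.0167,0,0,0,0.09,-0.0967,0.0967,-0.0167,0,0,0,0.09,0,0,0,0,0,0]}}

```text
clock: 2.1
ee_pos: [0.4671, 0.2327, 0.2878]
tcp_rot: [0.709, 0.706, 0.0, 0.003]
force: [0.3, 0.8, -0.0]
width: 0.0901
finger_force: 0.0
```

Run:
```python
from cell import state,snapshot
import cv2,pickle,numpy as np
c=snapshot('wrist');c['color']=np.array(c['color']);pickle.dump(c,open('w1.pkl','wb'));cv2.imwrite('pics/w1.png',c['color'][:,:,::-1])
print(c['R'],c['t'],c['fov_y'],-np.array(c['R']).T@c['t']); s=state();print(s['clock'],s['ee_pos'],s['tcp_rot'],s['qpos'])
```

```text
[[ 0.99998465 -0.00412656  0.00369699]
 [-0.00488153 -0.97182933  0.23563515]
 [ 0.00262048 -0.23564958 -0.97183456]] [-0.46819988  0.17746348  0.55003679] 65.93785731899902 [0.46761763 0.3001481  0.49445906]
2.15 [0.46417696 0.23530519 0.2874283 ] [ 7.08165732e-01  7.06046098e-01 -3.31428190e-04  3.06077225e-04] [ 3.36101204e-01  1.49864999e-01  1.40640954e+00 -8.38894974e-04
  1.58565056e+00  3.39086500e-01]
```

View pics/w1.png

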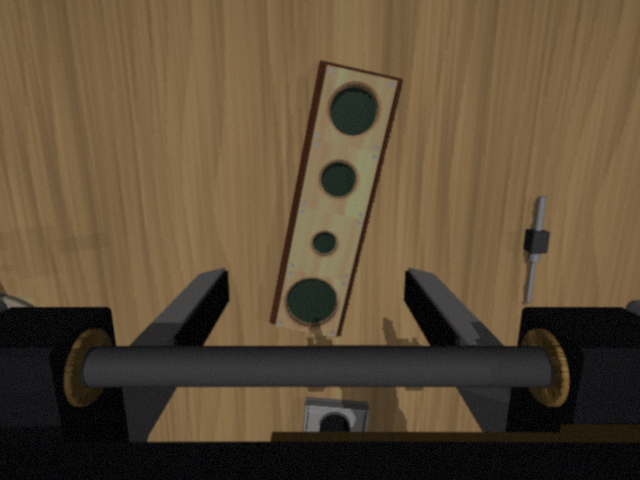

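Wrist view: the four linings sit at (353,109) m, (338,179) s, (324,242) xs and (311,301) l, all unobstructed. I'll use the lining centroids, at the mid-plane between lining and rim, from both cameras.

Add to h.py:
```python
import pickle
def holes(c,z=.0235):
    X0,X1,Y0,Y1=.40,.60,.04,.40
    a=rect(c,X0,X1,Y0,Y1,z).astype(int)
    m=((a[:,:,1]>a[:,:,2]+3)).astype(np.uint8)
    m=cv2.morphologyEx(m,cv2.MORPH_OPEN,np.ones((9,9)))
    n,l,st,ce=cv2.connectedComponentsWithStats(m)
    return [(round(X1-ce[i,1]*.0005,4),round(Y1-ce[i,0]*.0005,4),st[i,2]/2,st[i,3]/2) for i in range(1,n) if st[i,4]>900]
def caps(c,z=.052,guess=((.494,-.115,24),(.4795,-.1985,17.5),(.472,-.2875,30),(.466,-.3675,11))):
    "bore blob (dark, on the axis) near guess, in the cap plane"
    out=[]
    for gx,gy,r in guess:
        w=.009
        a=rect(c,gx-w,gx+w,gy-w,gy+w,z,.0002).astype(int).sum(2)
        m=(a<a.min()+.45*(np.percentile(a,90)-a.min())).astype(np.uint8)
        n,l,st,ce=cv2.connectedComponentsWithStats(m)
        for i in range(1,n):
            if st[i,4]>250: out.append((round(gx+w-ce[i,1]*.0002,4),round(gy+w-ce[i,0]*.0002,4),st[i,2]/5,st[i,3]/5))
    return out
```

Run:
```python
from h import *
d=pickle.load(open('s0.pkl','rb'));w=pickle.load(open('w1.pkl','rb'))
for n,c in(('top',d['top']),('wrist',w),('side',d['side'])):
    print(n);[print('  ',q) for q in holes(c)]
for n in('top','side'): print(n);[print('  cap',q) for q in caps(d[n])]
```

```text
top
   (np.float64(0.5133), np.float64(0.3434), np.float64(52.5), np.float64(54.0))
   (np.float64(0.4959), np.float64(0.2612), np.float64(40.0), np.float64(41.5))
   (np.float64(0.4612), np.float64(0.0969), np.float64(65.5), np.float64(66.0))
   (np.float64(0.4787), np.float64(0.179), np.float64(26.5), np.float64(28.0))
wrist
   (np.float64(0.5139), np.float64(0.3443), np.float64(52.0), np.float64(53.0))
   (np.float64(0.4965), np.float64(0.2627), np.float64(37.5), np.float64(40.0))
   (np.float64(0.4619), np.float64(0.0996), np.float64(61.0), np.float64(64.5))
   (np.float64(0.4793), np.float64(0.1811), np.float64(24.5), np.float64(27.0))
side
   (np.float64(0.5144), np.float64(0.3474), np.float64(34.5), np.float64(46.5))
   (np.float64(0.4967), np.float64(0.265), np.float64(25.5), np.float64(33.5))
   (np.float64(0.4615), np.float64(0.1001), np.float64(54.0), np.float64(61.0))
   (np.float64(0.4793), np.float64(0.1825), np.float64(14.5), np.float64(21.0))
top
  cap (np.float64(0.4943), np.float64(-0.115), np.float64(14.6), np.float64(14.4))
  cap (np.float64(0.4795), np.float64(-0.1985), np.float64(13.8), np.float64(14.8))
  cap (np.float64(0.472), np.float64(-0.2876), np.float64(14.0), np.float64(14.8))
  cap (np.float64(0.4663), np.float64(-0.3672), np.float64(11.4), np.float64(11.6))
side
  cap (np.float64(0.495), np.float64(-0.1125), np.float64(12.8), np.float64(12.4))
  cap (np.float64(0.4803), np.float64(-0.196), np.float64(12.6), np.float64(12.4))
  cap (np.float64(0.4727), np.float64(-0.285), np.float64(13.2), np.float64(13.2))
  cap (np.float64(0.4672), np.float64(-0.3645), np.float64(10.4), np.float64(9.8))
  cap (np.float64(0.4603), np.float64(-0.3747), np.float64(7.0), np.float64(9.2))
```

To row units: -0.035 m / 0.3 = -0.1167, 0.017 m / 0.3 = 0.0567.

>>> {"fn": "jog_arm", "kwargs": {"moves": [0.085,-0.1167,0.011,0.0567,0,0,0,0.085,-0.1167,0.011,0.0567,0,0,0,0.085,-0.1167,0.011,0.0567,0,0,0,0.085,-0.1167,0.011,0.0567,0,0,0,0.085,-0.1167,0.011,0.0567,0,0,0,0.085,-0.1167,0.011,0.0567,0,0,0,0.085,-0.1167,0.011,0.0567,0,0,0,0.085,-0.1167,0.011,0.0567,0,0,0,0.085,-0.1167,0.011,0.0567,0,0,0,0.085,-0.1167,0.011,0.0567,0,0,0,0.085,0,0,0,0,0,0,0.085,0,0,0,0,0,0]}}

```text
clock: 3.15
ee_pos: [0.4935, -0.1117, 0.1166]
tcp_rot: [0.707, 0.707, -0.0, -0.002]
force: [-0.1, 0.6, -0.3]
width: 0.0853
finger_force: 0.0
```

>>> {"fn": "jog_arm", "kwargs": {"moves": [0.085,0,0,0,0,0,0,0.085,0,0,0,0,0,0]}}

```text
clock: 3.32
ee_pos: [0.4948, -0.1102, 0.1186]
tcp_rot: [0.706, 0.708, 0.0, 0.0]
force: [-1.4, 0.2, -0.1]
width: 0.0849
finger_force: 0.0
```

Run:
```python
from cell import state,snapshot
import cv2,pickle,numpy as np
from h import caps
c=snapshot('wrist');pickle.dump(c,open('w2.pkl','wb'));cv2.imwrite('pics/w2.png',c['color'][:,:,::-1])
s=state();print(s['clock'],s['ee_pos'],s['tcp_rot'])
for q in caps(c): print(q)
```

```text
3.3667 [ 0.49497675 -0.11024365  0.11877005] [7.06129916e-01 7.08082060e-01 5.07841534e-04 2.83440626e-04]
(np.float64(0.4952), np.float64(-0.1142), np.float64(14.4), np.float64(14.6))
(np.float64(0.48), np.float64(-0.1973), np.float64(12.8), np.float64(18.2))
(np.float64(0.472), np.float64(-0.2911), np.float64(12.4), np.float64(18.2))
```

View pics/w2.png

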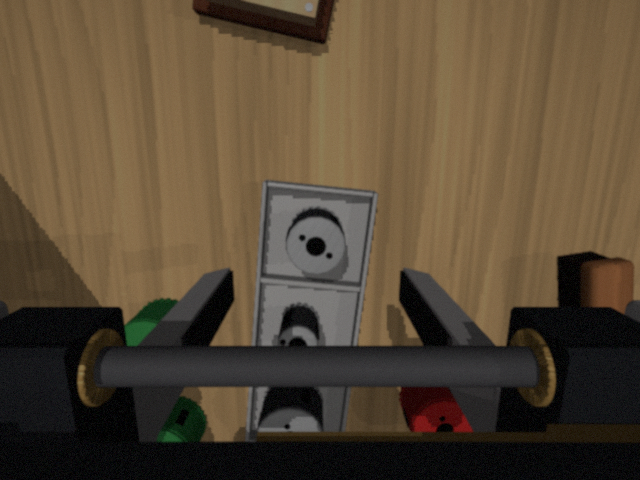

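Wrist view: saw 48's bore is at (316,246), midway between the open fingers in x and 4 mm off in y. Descending and gripping.

To row units: 0.03 m / 0.3 = 0.1, 0.026 m / 0.3 = 0.0867.

>>> {"fn": "jog_arm", "kwargs": {"moves": [0.085,-0.0067,0,0.1,0,0,0,0.085,-0.0067,0,0.1,0,0,0,0.085,0,0,0.0867,0,0,0,0.085,0,0,0.0267,0,0,0,0.085,0,0,0,0,0,0,0.03,0,0,0,0,0,0,0.03,0,0,0,0,0,0,0.03,0,0,0,0,0,0,0.03,0,0,0,0,0,0,0.03,0,0,0,0,0,0,0.03,0,0,0,0,0,0,0.03,0,0,0,0,0,0]}}

```text
clock: 4.37
ee_pos: [0.4947, -0.1161, 0.0249]
tcp_rot: [0.707, 0.707, 0.0, 0.0]
force: [-0.0, 0.3, 5.8]
width: 0.0419
finger_force: 2.6
```

>>> {"fn": "jog_arm", "kwargs": {"moves": [0.03,0,0,0,0,0,0,0.03,0,0,0,0,0,0]}}

```text
clock: 4.53
ee_pos: [0.4949, -0.1162, 0.0249]
tcp_rot: [0.707, 0.707, 0.0, 0.0]
force: [-1.1, -0.5, 5.0]
width: 0.0309
finger_force: 2.6
```

Run:
```python
from cell import state,snapshot
import cv2,numpy as np
c=snapshot('side');w=snapshot('wrist')
cv2.imwrite('pics/s3.png',np.hstack([cv2.resize(c['color'][240:420,240:440],(400,360),interpolation=cv2.INTER_CUBIC),cv2.resize(w['color'],(400,300))[:, :] if 0 else cv2.resize(w['color'][100:460,120:520],(400,360))])[:,:,::-1])
s=state();print({k:s[k] for k in('clock','ee_pos','width','finger_force','force')})
```

```text
{'clock': 4.6333, 'ee_pos': array([ 0.49493613, -0.11619113,  0.02483849]), 'width': 0.030067073759429533, 'finger_force': 2.6838422125729267, 'force': array([-1.57048799,  0.55644267,  5.51865619])}
```

View pics/s3.png

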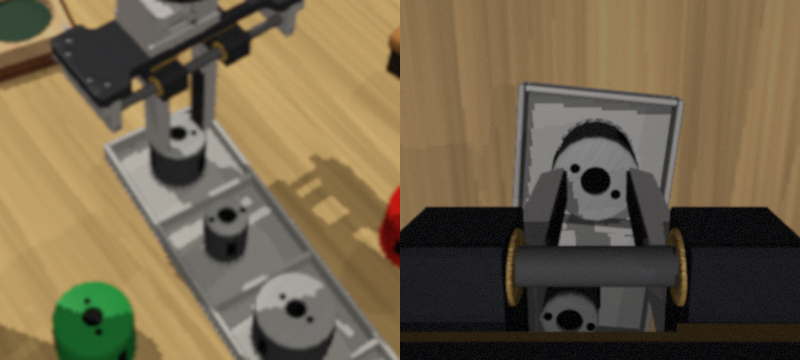

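Side view (left) and wrist view (right): the fingers closed on the −y side of saw 48's axis, and the saw slipped forward. I'll measure how far off the fingers are from the bore before mending this.

Run:
```python
from cell import state,snapshot
from h import *
import cv2
w=snapshot('wrist');t=snapshot('top');sd=snapshot('side');s=state();e=s['ee_pos']
pickle.dump((w,t,sd),open('w3.pkl','wb'))
for n,c in(('w',w),('t',t),('s',sd)): print(n,'tcp px',project(c,e),'grasp px',project(c,e+[0,0,.019]),caps(c,guess=((.4952,-.110,24),(.4952,-.101,24))))
def crop(c,p,h,v):
    u=project(c,p); y,x=int(u[1]),int(u[0]); im=c['color'].copy()
    for q,col in((e,(255,0,0)),(e+[0,0,.019],(255,255,0)),):
        cv2.circle(im,tuple(int(round(k)) for k in project(c,q)),1,col,-1)
    return cv2.resize(im[max(0,y-h):y+h,max(0,x-v):x+v],(400,400))
cv2.imwrite('pics/s4.png',np.hstack([crop(t,e,40,40),crop(sd,e,60,60)])[:,:,::-1])
```

```text
w tcp px [314.58659089 267.81434192] grasp px [314.46752442 278.74463273] [(np.float64(0.4953), np.float64(-0.1135), np.float64(12.0), np.float64(14.8)), (np.float64(0.4953), np.float64(-0.1087), np.float64(3.0), np.float64(11.8))]
t tcp px [375.34393057 271.39676314] grasp px [376.1462234  271.48511833] [(np.float64(0.4954), np.float64(-0.1123), np.float64(12.6), np.float64(18.2)), (np.float64(0.4896), np.float64(-0.1084), np.float64(4.4), np.float64(10.0))]
s tcp px [329.87052811 317.6504146 ] grasp px [329.90930032 310.75961472] [(np.float64(0.4947), np.float64(-0.1124), np.float64(13.2), np.float64(13.2)), (np.float64(0.4943), np.float64(-0.1082), np.float64(4.4), np.float64(12.0))]
```

View pics/s4.png

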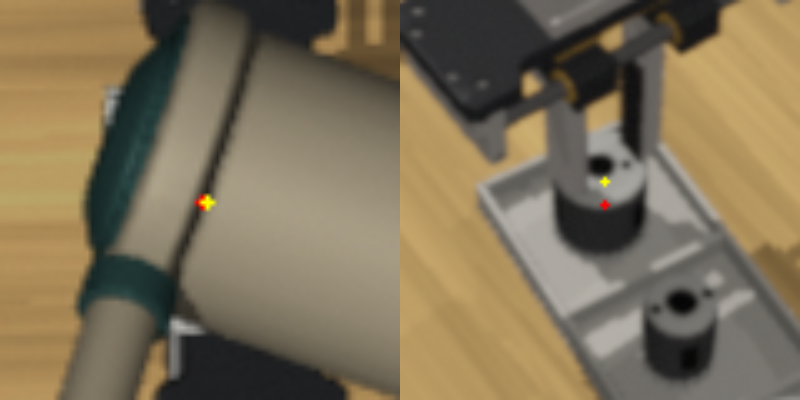

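Run:
```python
from h import *
w,t,sd=pickle.load(open('w3.pkl','rb'))
e=np.array([.4949,-.1162,.0249])
out=[]
for c,(x0,y0,x1,y1) in((sd,(290,250,370,330)),(w,(255,220,375,340))):
    k=400/(x1-x0); im=cv2.resize(c['color'][y0:y1,x0:x1],(400,400),interpolation=cv2.INTER_CUBIC)
    for wd,col in((.030,(255,0,0)),(.048,(0,255,0))):
        for sgn in(-1,1):
            for z in(0,.019,.04):
                for dy in(-.008,.008):
                    p=(project(c,e+[sgn*wd/2,dy,z])-[x0,y0])*k; cv2.circle(im,tuple(int(v) for v in p),3,col,-1)
    th=np.linspace(0,2*np.pi,60)
    for z,col in((.052,(255,255,0)),(.004,(0,255,255))):
        p=(project(c,np.stack([.4952+.024*np.cos(th),-.1138+.024*np.sin(th),0*th+z],-1))-[x0,y0])*k
        cv2.polylines(im,[p.astype(np.int32)],True,col,1)
    out.append(im)
cv2.imwrite('pics/s5.png',np.hstack(out)[:,:,::-1])
```

```text
(no output)
```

View pics/s5.png

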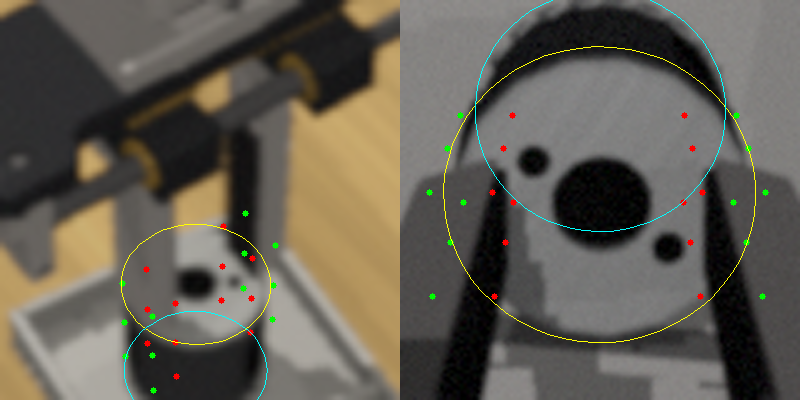

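The overlay shows the fingertips sitting on the cap at about z=0.052, while the reported TCP is at z=0.025. The wrist images agree: 0.085 m over 170 px and 0.030 m over 60 px both give a tip range of about 0.185 m. So the real fingertips end about 27 mm short of the stated TCP. The saw itself has not moved. I'll lift, open and go deeper in steps while watching the force.

To row units: -0.006 m / 0.3 = -0.02, 0.002 m / 0.3 = 0.0067.

>>> {"fn": "jog_arm", "kwargs": {"moves": [0.03,0,0,-0.02,0,0,0,0.075,0.0067,0,0,0,0,0,0.075,0,0,0,0,0,0,0.075,0,0,0,0,0,0,0.075,0,0,0,0,0,0,0.075,0,0,0,0,0,0,0.075,0,0,0,0,0,0,0.075,0,0,0.02,0,0,0,0.075,0,0,0.02,0,0,0,0.075,0,0,0,0,0,0]}}

```text
clock: 5.62
ee_pos: [0.4935, -0.1135, 0.0166]
tcp_rot: [0.707, 0.707, -0.001, -0.001]
force: [0.3, -0.5, -0.1]
width: 0.0753
finger_force: 0.0
```

>>> {"fn": "jog_arm", "kwargs": {"moves": [0.075,0,0,0.02,0,0,0,0.075,0,0,0,0,0,0]}}

```text
clock: 5.78
ee_pos: [0.4939, -0.1137, 0.0109]
tcp_rot: [0.707, 0.707, -0.0, -0.001]
force: [-1.1, 0.2, -0.2]
width: 0.0749
finger_force: 0.0
```

>>> {"fn": "jog_arm", "kwargs": {"moves": [0.075,0,0,0.02,0,0,0,0.075,0,0,0,0,0,0]}}

```text
clock: 5.95
ee_pos: [0.4941, -0.1137, 0.0051]
tcp_rot: [0.707, 0.707, -0.0, -0.001]
force: [-0.4, -0.1, -0.6]
width: 0.0745
finger_force: 0.0
```

No contact even with the reported TCP at z=0.005, below the tray walls, so the short fingers are confirmed. Closing now.

To row units: 0.003 m / 0.3 = 0.01, 0.001 m / 0.3 = 0.0033.

>>> {"fn": "jog_arm", "kwargs": {"moves": [0.075,0,0.0033,0.01,0,0,0,0.03,0,0,0,0,0,0,0.03,0,0,0,0,0,0,0.03,0,0,0,0,0,0,0.03,0,0,0,0,0,0,0.03,0,0,0,0,0,0,0.03,0,0,0,0,0,0,0.03,0,0,0,0,0,0,0.03,0,0,0,0,0,0]}}

```text
clock: 6.7
ee_pos: [0.4956, -0.1139, 0.0032]
tcp_rot: [0.707, 0.707, -0.0, -0.0]
force: [-1.5, -0.5, 1.7]
width: 0.0477
finger_force: 30.0
```

>>> {"fn": "jog_arm", "kwargs": {"moves": [0.03,0,0,-0.0333,0,0,0,0.03,0,0,-0.0833,0,0,0,0.03,0,0,-0.0833,0,0,0,0.03,0.1167,0.0067,0,0,0,0,0.03,0.1333,0.0067,0,0,0,0,0.03,0.1333,0.0067,0,0,0,0,0.03,0.1333,0.0067,0,0,0,0,0.03,0.1333,0.0067,0,0,0,0,0.03,0.1333,0.0067,0,0,0,0,0.03,0.1333,0.0067,0,0,0,0,0.03,0.1333,0.0067,0,0,0,0,0.03,0.1333,0.0067,0,0,0,0]}}

```text
clock: 7.7
ee_pos: [0.5135, 0.2432, 0.0636]
tcp_rot: [0.707, 0.707, 0.0, 0.0]
force: [1.3, -0.0, -2.1]
width: 0.0478
finger_force: 30.0
```

>>> {"fn": "jog_arm", "kwargs": {"moves": [0.03,0.1333,0.0067,0,0,0,0,0.03,0.1333,0.0033,0,0,0,0,0.03,0.0667,0,0,0,0,0,0.03,0,0,0,0,0,0,0.03,0,0,0,0,0,0,0.03,0,0,0,0,0,0]}}

```text
clock: 8.2
ee_pos: [0.5163, 0.3402, 0.063]
tcp_rot: [0.707, 0.707, -0.001, 0.0]
force: [0.2, -0.8, -1.7]
width: 0.0477
finger_force: 30.0
```

Run:
```python
from cell import state,snapshot
from h import *
s=state();print(s['clock'],s['ee_pos'],s['tcp_rot'],s['width'],s['finger_force'])
t=snapshot('top');w=snapshot('wrist');sd=snapshot('side')
pickle.dump((w,t,sd),open('w4.pkl','wb'))
cv2.imwrite('pics/s6.png',np.hstack([w['color'][100:480:,120:520],cv2.resize(sd['color'][100:290,140:340],(400,380))])[:,:,::-1])
```

```text
8.2 [0.51628664 0.34016123 0.06300388] [ 7.07005677e-01  7.07207569e-01 -6.34493769e-04  1.57661376e-04] 0.047734478340712976 29.999432265758514
```

View pics/s6.png

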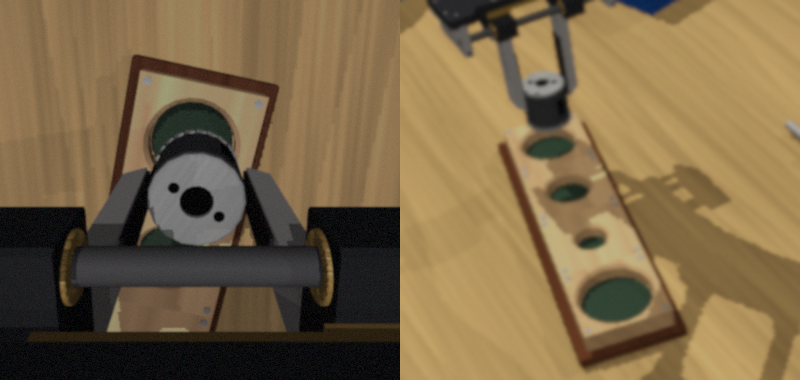

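The saw hangs upright in the fingers over pocket m: bore at (197,201) in the left crop, pocket at about (193,130). Quick check of the bore against the TCP.

Run:
```python
from h import *
from cell import state
s=state();print(s['ee_pos'])
w,t,sd=pickle.load(open('w4.pkl','rb'))
for c in (w,sd): print(caps(c,z=.1118,guess=((.516,.341,24),)))
print(holes(w)[:4]); print(holes(sd))
```

```text
[0.51675655 0.33954661 0.06322799]
[(np.float64(0.5174), np.float64(0.3394), np.float64(14.6), np.float64(15.0))]
[(np.float64(0.5169), np.float64(0.3409), np.float64(9.8), np.float64(10.8))]
[(np.float64(0.5121), np.float64(0.3586), np.float64(31.5), np.float64(53.5))]
[(np.float64(0.5146), np.float64(0.3472), np.float64(35.0), np.float64(47.0)), (np.float64(0.4957), np.float64(0.265), np.float64(24.5), np.float64(33.0)), (np.float64(0.4615), np.float64(0.1001), np.float64(54.5), np.float64(61.0))]
```

To row units: 0.01 m / 0.3 = 0.0333, 0.006 m / 0.3 = 0.02.

>>> {"fn": "jog_arm", "kwargs": {"moves": [0.03,0.02,-0.0083,0,0,0,0,0.03,0,0,0.0333,0,0,0,0.03,0,0,0.0333,0,0,0,0.03,0,0,0.0333,0,0,0,0.03,0,0,0.0167,0,0,0,0.03,0,0,0.0167,0,0,0,0.03,0,0,0.01,0,0,0,0.03,0,0,0,0,0,0,0.03,0,0,0,0,0,0]}}

```text
clock: 9.1
ee_pos: [0.5143, 0.3471, 0.02]
tcp_rot: [0.707, 0.707, 0.0, -0.0]
force: [0.5, -0.3, -2.4]
width: 0.0474
finger_force: 30.0
```

>>> {"fn": "jog_arm", "kwargs": {"moves": [0.03,0,0,0.0033,0,0,0,0.03,0,0,0.0033,0,0,0,0.03,0,0,0,0,0,0]}}

```text
clock: 9.35
ee_pos: [0.5144, 0.3471, 0.0183]
tcp_rot: [0.707, 0.707, 0.0, 0.0]
force: [0.0, -0.5, -1.9]
width: 0.0472
finger_force: 30.0
```

To row units: 0.001 m / 0.3 = 0.0033.

>>> {"fn": "jog_arm", "kwargs": {"moves": [0.03,0,0,0.0033,0,0,0,0.03,0,0,0,0,0,0]}}

```text
clock: 9.52
ee_pos: [0.5144, 0.3472, 0.0172]
tcp_rot: [0.707, 0.707, 0.0, 0.0]
force: [-0.5, 0.5, -2.2]
width: 0.0473
finger_force: 30.0
```

>>> {"fn": "jog_arm", "kwargs": {"moves": [0.075,0,0,0,0,0,0,0.075,0,0,0,0,0,0,0.075,0,0,0,0,0,0,0.075,0,0,0,0,0,0,0.075,0,0,-0.0333,0,0,0,0.075,0,0,-0.0667,0,0,0,0.075,0,0,-0.1,0,0,0,0.075,0,0,0,0,0,0]}}

```text
clock: 10.18
ee_pos: [0.518, 0.3491, 0.0833]
tcp_rot: [0.707, 0.707, 0.005, 0.002]
force: [0.7, 1.6, 1.0]
width: 0.0751
finger_force: 0.0
```

Run:
```python
from cell import state,snapshot
from h import *
s=state();print(s['clock'],s['ee_pos'])
w=snapshot('wrist');sd=snapshot('side');print(caps(w,z=.066,guess=((.514,.346,24),)),caps(sd,z=.066,guess=((.514,.346,24),)))
```

```text
10.1833 [0.51797775 0.34910531 0.08331252]
[(np.float64(0.5153), np.float64(0.3468), np.float64(14.6), np.float64(14.8))] [(np.float64(0.5148), np.float64(0.3486), np.float64(10.2), np.float64(11.4))]
```

Saw 48 stands in pocket m within about 2 mm. On to saw 35.

To row units: -0.039 m / 0.3 = -0.13, -0.0025 m / 0.3 = -0.0083.

>>> {"fn": "jog_arm", "kwargs": {"moves": [0.065,-0.13,-0.0083,0,0,0,0,0.065,-0.13,-0.0083,0,0,0,0,0.065,-0.13,-0.0083,0,0,0,0,0.065,-0.13,-0.0083,0,0,0,0,0.065,-0.13,-0.0083,0,0,0,0,0.065,-0.13,-0.0083,0,0,0,0,0.065,-0.13,-0.0083,0,0,0,0,0.065,-0.13,-0.0083,0,0,0,0,0.065,-0.13,-0.0083,0,0,0,0,0.065,-0.13,-0.0083,0,0,0,0,0.065,-0.13,-0.0083,0,0,0,0,0.065,-0.13,-0.0083,0,0,0,0]}}

```text
clock: 11.28
ee_pos: [0.4828, -0.1224, 0.0763]
tcp_rot: [0.707, 0.707, -0.0, -0.001]
force: [0.6, 0.2, -0.7]
width: 0.065
finger_force: 0.0
```

>>> {"fn": "jog_arm", "kwargs": {"moves": [0.065,-0.1267,-0.0083,0.0467,0,0,0,0.065,-0.1267,-0.0083,0.0467,0,0,0,0.065,0,0,0,0,0,0,0.065,0,0,0,0,0,0,0.065,0,0,0,0,0,0]}}

```text
clock: 11.7
ee_pos: [0.4783, -0.1961, 0.0484]
tcp_rot: [0.707, 0.707, 0.0, -0.001]
force: [0.2, 0.8, 0.5]
width: 0.065
finger_force: 0.0
```

```bash
python3 - <<'E'
from cell import state,snapshot
from h import *
s=state();print(s['clock'],s['ee_pos'])
w=snapshot('wrist');print(caps(w,guess=((.480,-.1975,24),)))
E
```

```text
11.7 [ 0.47832443 -0.19610365  0.04835257]
[(np.float64(0.4805), np.float64(-0.1978), np.float64(14.6), np.float64(14.8))]
```

The manual's scale: shifts go in shares of 0.3 m and turns go in shares of 4 rad. Converting my numbers, 0.016 m / 0.3 = 0.0533, 0.013 m / 0.3 = 0.0433.

>>> {"fn": "jog_arm", "kwargs": {"moves": [0.065,-0.005,0.0067,0.0533,0,0,0,0.065,0,0,0.0533,0,0,0,0.065,0,0,0.0433,0,0,0,0.065,0,0,0,0,0,0,0.02,0,0,0,0,0,0,0.02,0,0,0,0,0,0,0.02,0,0,0,0,0,0,0.02,0,0,0,0,0,0,0.02,0,0,0,0,0,0,0.02,0,0,0,0,0,0,0.02,0,0,0,0,0,0,0.02,0,0,0,0,0,0]}}

```text
clock: 12.75
ee_pos: [0.4814, -0.1985, 0.0047]
tcp_rot: [0.707, 0.707, 0.0, 0.0]
force: [-0.7, 0.4, 5.6]
width: 0.0346
finger_force: 30.0
```

To row units: 0.04 m / 0.3 = 0.1333, 0.034 m / 0.3 = 0.1133.

>>> {"fn": "jog_arm", "kwargs": {"moves": [0.02,0,0,-0.0333,0,0,0,0.02,0,0,-0.0833,0,0,0,0.02,0,0,-0.0833,0,0,0,0.02,0.1133,0.0043,0,0,0,0,0.02,0.1333,0.0043,0,0,0,0,0.02,0.1333,0.0043,0,0,0,0,0.02,0.1333,0.0043,0,0,0,0,0.02,0.1333,0.0043,0,0,0,0,0.02,0.1333,0.0043,0,0,0,0,0.02,0.1333,0.0043,0,0,0,0,0.02,0.1333,0.0043,0,0,0,0,0.02,0.1333,0.0043,0,0,0,0]}}

```text
clock: 13.75
ee_pos: [0.4927, 0.1574, 0.0645]
tcp_rot: [0.707, 0.707, 0.0, 0.0]
force: [0.2, -0.5, -0.8]
width: 0.0342
finger_force: 30.0
```

>>> {"fn": "jog_arm", "kwargs": {"moves": [0.02,0.1333,0.0043,0,0,0,0,0.02,0.1333,0.0043,0,0,0,0,0.02,0.09,0.0033,0,0,0,0,0.02,0,0,0,0,0,0,0.02,0,0,0,0,0,0,0.02,0,0,0,0,0,0]}}

```text
clock: 14.25
ee_pos: [0.4961, 0.2618, 0.064]
tcp_rot: [0.707, 0.707, -0.001, 0.0]
force: [-0.6, -0.8, -0.7]
width: 0.0341
finger_force: 30.0
```

Run:
```python
from cell import state,snapshot
from h import *
s=state();print(s['clock'],s['ee_pos'])
z=s['ee_pos'][2]+.047
for n in('wrist','side'):
    c=snapshot(n);print(caps(c,z=z,guess=((.4965,.263,24),)),holes(c))
```

```text
14.25 [0.49610464 0.26180494 0.06395466]
[(np.float64(0.497), np.float64(0.2624), np.float64(14.6), np.float64(14.8))] [(np.float64(0.4962), np.float64(0.2733), np.float64(23.0), np.float64(41.0)), (np.float64(0.4654), np.float64(0.1204), np.float64(13.0), np.float64(38.5))]
[(np.float64(0.4969), np.float64(0.2642), np.float64(10.0), np.float64(11.0))] [(np.float64(0.4967), np.float64(0.2647), np.float64(26.0), np.float64(33.5)), (np.float64(0.4615), np.float64(0.0999), np.float64(54.0), np.float64(61.5))]
```

To row units: 0.01 m / 0.3 = 0.0333, 0.005 m / 0.3 = 0.0167.

>>> {"fn": "jog_arm", "kwargs": {"moves": [0.02,0,0,0.0333,0,0,0,0.02,0,0,0.0333,0,0,0,0.02,0,0,0.0333,0,0,0,0.02,0,0,0.0167,0,0,0,0.02,0,0,0.0167,0,0,0,0.02,0,0,0.01,0,0,0,0.02,0,0,0,0,0,0,0.02,0,0,0,0,0,0]}}

```text
clock: 15.02
ee_pos: [0.4966, 0.2626, 0.021]
tcp_rot: [0.707, 0.707, 0.0, -0.0]
force: [0.2, -0.9, -1.7]
width: 0.0347
finger_force: 30.0
```

>>> {"fn": "jog_arm", "kwargs": {"moves": [0.02,0,0,0.0033,0,0,0,0.02,0,0,0.0017,0,0,0,0.02,0,0,0,0,0,0]}}

```text
clock: 15.27
ee_pos: [0.4966, 0.2627, 0.0198]
tcp_rot: [0.707, 0.707, 0.0, 0.0]
force: [-0.0, -1.6, -0.8]
width: 0.0344
finger_force: 30.0
```

To row units: 0.001 m / 0.3 = 0.0033.

>>> {"fn": "jog_arm", "kwargs": {"moves": [0.02,0,0,0.0033,0,0,0,0.02,0,0,0,0,0,0]}}

```text
clock: 15.43
ee_pos: [0.4968, 0.2627, 0.0188]
tcp_rot: [0.707, 0.707, 0.0, 0.0]
force: [0.7, 0.1, -0.2]
width: 0.0347
finger_force: 30.0
```

>>> {"fn": "jog_arm", "kwargs": {"moves": [0.065,0,0,0,0,0,0,0.065,0,0,0,0,0,0,0.065,0,0,0,0,0,0,0.065,0,0,0,0,0,0,0.065,0,0,-0.0333,0,0,0,0.065,0,0,-0.0667,0,0,0,0.065,0,0,-0.1,0,0,0,0.065,0,0,0,0,0,0]}}

```text
clock: 16.1
ee_pos: [0.5004, 0.2641, 0.0843]
tcp_rot: [0.707, 0.707, 0.005, 0.002]
force: [1.2, 0.0, 0.2]
width: 0.0653
finger_force: 0.0
```

Run:
```python
from cell import state,snapshot
from h import *
s=state();print(s['clock'],s['ee_pos'])
for n in('wrist','side'):
    w=snapshot(n);print(caps(w,z=.066,guess=((.4965,.263,24),(.515,.347,24))))
```

```text
16.1 [0.5003987  0.26413338 0.08429285]
[(np.float64(0.4976), np.float64(0.2634), np.float64(14.6), np.float64(14.4)), (np.float64(0.5153), np.float64(0.3467), np.float64(14.8), np.float64(14.8))]
[(np.float64(0.4974), np.float64(0.265), np.float64(10.2), np.float64(11.4)), (np.float64(0.5149), np.float64(0.3486), np.float64(10.0), np.float64(11.0))]
```

To row units: -0.039 m / 0.3 = -0.13, -0.0019 m / 0.3 = -0.0063.

>>> {"fn": "jog_arm", "kwargs": {"moves": [0.05,-0.13,-0.0063,0,0,0,0,0.05,-0.13,-0.0063,0,0,0,0,0.05,-0.13,-0.0063,0,0,0,0,0.05,-0.13,-0.0063,0,0,0,0,0.05,-0.13,-0.0063,0,0,0,0,0.05,-0.13,-0.0063,0,0,0,0,0.05,-0.13,-0.0063,0,0,0,0,0.05,-0.13,-0.0063,0,0,0,0,0.05,-0.13,-0.0063,0,0,0,0,0.05,-0.13,-0.0063,0,0,0,0,0.05,-0.13,-0.0063,0,0,0,0,0.05,-0.13,-0.0063,0,0,0,0]}}

```text
clock: 17.2
ee_pos: [0.4724, -0.2068, 0.0777]
tcp_rot: [0.707, 0.707, -0.0, -0.001]
force: [0.1, -0.0, -0.6]
width: 0.0503
finger_force: 0.0
```

>>> {"fn": "jog_arm", "kwargs": {"moves": [0.05,-0.13,-0.0063,0,0,0,0,0.05,-0.13,-0.0063,0,0,0,0,0.05,-0.13,-0.0063,0.0333,0,0,0,0.05,-0.1267,-0.0063,0.0333,0,0,0,0.05,-0.0167,0,0.0333,0,0,0,0.05,0,0,0,0,0,0,0.05,0,0,0,0,0,0,0.05,0,0,0,0,0,0]}}

```text
clock: 17.87
ee_pos: [0.4657, -0.3635, 0.0482]
tcp_rot: [0.707, 0.707, 0.0, -0.001]
force: [-0.4, -0.4, 0.1]
width: 0.0499
finger_force: 0.0
```

```bash
python3 - <<'E'
from cell import state,snapshot
from h import *
s=state();print(s['clock'],s['ee_pos'])
w=snapshot('wrist');print(caps(w,guess=((.4668,-.366,24),)))
E
```

```text
17.8667 [ 0.46572097 -0.3634568   0.04820604]
[(np.float64(0.4673), np.float64(-0.3663), np.float64(11.0), np.float64(11.6))]
```

To row units: 0.016 m / 0.3 = 0.0533, 0.013 m / 0.3 = 0.0433.

>>> {"fn": "jog_arm", "kwargs": {"moves": [0.05,-0.0083,0.0043,0.0533,0,0,0,0.05,0,0,0.0533,0,0,0,0.05,0,0,0.0433,0,0,0,0.05,0,0,0,0,0,0,0.01,0,0,0,0,0,0,0.01,0,0,0,0,0,0,0.01,0,0,0,0,0,0,0.01,0,0,0,0,0,0,0.01,0,0,0,0,0,0,0.01,0,0,0,0,0,0,0.01,0,0,0,0,0,0,0.01,0,0,0,0,0,0]}}

```text
clock: 18.92
ee_pos: [0.4679, -0.3683, 0.0044]
tcp_rot: [0.707, 0.707, 0.0, 0.001]
force: [-0.4, 0.7, 5.9]
width: 0.0216
finger_force: 29.9
```

To row units: 0.04 m / 0.3 = 0.1333, -0.03 m / 0.3 = -0.1.

>>> {"fn": "jog_arm", "kwargs": {"moves": [0.01,0,0,-0.0333,0,0,0,0.01,0,0,-0.1,0,0,0,0.01,0,0,-0.1,0,0,0,0.01,0.1,0.003,0,0,0,0,0.01,0.1333,0.003,0,0,0,0,0.01,0.1333,0.003,0,0,0,0,0.01,0.1333,0.003,0,0,0,0,0.01,0.1333,0.003,0,0,0,0,0.01,0.1333,0.003,0,0,0,0,0.01,0.1333,0.003,0,0,0,0,0.01,0.1333,0.003,0,0,0,0,0.01,0.1333,0.003,0,0,0,0]}}

```text
clock: 19.92
ee_pos: [0.475, -0.0162, 0.0739]
tcp_rot: [0.707, 0.707, 0.0, 0.0]
force: [0.9, -0.1, -0.1]
width: 0.0218
finger_force: 29.9
```

>>> {"fn": "jog_arm", "kwargs": {"moves": [0.01,0.1333,0.003,0,0,0,0,0.01,0.1333,0.003,0,0,0,0,0.01,0.1333,0.003,0,0,0,0,0.01,0.1333,0.003,0,0,0,0,0.01,0.1333,0.003,0,0,0,0,0.01,0,0,0,0,0,0,0.01,0,0,0,0,0,0,0.01,0,0,0,0,0,0]}}

```text
clock: 20.58
ee_pos: [0.4796, 0.1817, 0.0735]
tcp_rot: [0.707, 0.708, -0.001, 0.0]
force: [0.3, 0.0, -1.7]
width: 0.021
finger_force: 29.9
```

Run:
```python
from cell import state,snapshot
from h import *
s=state();print(s['clock'],s['ee_pos'])
z=s['ee_pos'][2]+.0476
for n in('wrist','side'):
    c=snapshot(n);print(caps(c,z=z,guess=((.479,.181,24),)),holes(c))
```

```text
20.5833 [0.4795878  0.18171008 0.07349914]
[(np.float64(0.4807), np.float64(0.1835), np.float64(11.0), np.float64(11.6)), (np.float64(0.4729), np.float64(0.1778), np.float64(18.2), np.float64(11.4))] [(np.float64(0.4791), np.float64(0.1859), np.float64(16.0), np.float64(28.0)), (np.float64(0.4715), np.float64(0.1151), np.float64(26.5), np.float64(23.5))]
[(np.float64(0.4865), np.float64(0.1735), np.float64(5.0), np.float64(5.0)), (np.float64(0.4804), np.float64(0.1847), np.float64(7.4), np.float64(8.0))] [(np.float64(0.4612), np.float64(0.1001), np.float64(54.0), np.float64(60.5)), (np.float64(0.4793), np.float64(0.1825), np.float64(14.5), np.float64(21.0))]
```

To row units: 0.015 m / 0.3 = 0.05, -0.0023 m / 0.3 = -0.0077.

>>> {"fn": "jog_arm", "kwargs": {"moves": [0.01,-0.0077,-0.0043,0,0,0,0,0.01,0,0,0.0333,0,0,0,0.01,0,0,0.05,0,0,0,0.01,0,0,0.04,0,0,0,0.01,0,0,0.0267,0,0,0,0.01,0,0,0.0167,0,0,0,0.01,0,0,0.01,0,0,0,0.01,0,0,0,0,0,0,0.01,0,0,0,0,0,0]}}

```text
clock: 21.43
ee_pos: [0.4791, 0.1797, 0.0207]
tcp_rot: [0.707, 0.707, 0.0, 0.0]
force: [0.6, 0.1, -0.6]
width: 0.0214
finger_force: 29.9
```

>>> {"fn": "jog_arm", "kwargs": {"moves": [0.01,0,0,0.0033,0,0,0,0.01,0,0,0.0017,0,0,0,0.01,0,0,0,0,0,0]}}

```text
clock: 21.68
ee_pos: [0.479, 0.1799, 0.0194]
tcp_rot: [0.707, 0.707, 0.0, 0.0]
force: [0.1, -0.2, 0.1]
width: 0.0211
finger_force: 29.9
```

To row units: 0.001 m / 0.3 = 0.0033.

>>> {"fn": "jog_arm", "kwargs": {"moves": [0.01,0,0,0.0033,0,0,0,0.01,0,0,0,0,0,0]}}

```text
clock: 21.85
ee_pos: [0.4791, 0.1799, 0.0184]
tcp_rot: [0.707, 0.707, 0.0, 0.0]
force: [1.0, 0.3, 0.6]
width: 0.0214
finger_force: 29.9
```

>>> {"fn": "jog_arm", "kwargs": {"moves": [0.05,0,0,0,0,0,0,0.05,0,0,0,0,0,0,0.05,0,0,0,0,0,0,0.05,0,0,0,0,0,0,0.05,0,0,-0.0333,0,0,0,0.09,0,0,-0.0667,0,0,0,0.09,0,0,-0.1,0,0,0,0.09,0,0,0,0,0,0]}}

```text
clock: 22.52
ee_pos: [0.4827, 0.1808, 0.0833]
tcp_rot: [0.707, 0.707, 0.004, 0.003]
force: [1.8, -0.5, 0.2]
width: 0.0666
finger_force: 0.0
```

Run:
```python
from cell import state,snapshot
from h import *
s=state();print(s['clock'],s['ee_pos'])
for n in('wrist','side'):
    w=snapshot(n);print(caps(w,z=.066,guess=((.479,.181,24),)))
```

```text
22.5167 [0.48271191 0.18075387 0.08330793]
[(np.float64(0.4792), np.float64(0.1818), np.float64(11.0), np.float64(11.4))]
[(np.float64(0.4788), np.float64(0.1836), np.float64(8.4), np.float64(8.6))]
```

To row units: -0.039 m / 0.3 = -0.13, -0.0006 m / 0.3 = -0.002.

>>> {"fn": "jog_arm", "kwargs": {"moves": [0.09,-0.13,-0.002,0,0,0,0,0.09,-0.13,-0.002,0,0,0,0,0.09,-0.13,-0.002,0,0,0,0,0.09,-0.13,-0.002,0,0,0,0,0.09,-0.13,-0.002,0,0,0,0,0.09,-0.13,-0.002,0,0,0,0,0.09,-0.13,-0.002,0,0,0,0,0.09,-0.13,-0.002,0,0,0,0,0.09,-0.13,-0.002,0,0,0,0,0.09,-0.13,-0.002,0,0,0,0,0.09,-0.13,-0.002,0,0,0,0,0.09,-0.13,0,0,0,0,0]}}

```text
clock: 23.62
ee_pos: [0.4707, -0.2895, 0.0768]
tcp_rot: [0.707, 0.707, -0.0, -0.001]
force: [0.6, 0.5, -0.7]
width: 0.0901
finger_force: 0.0
```

>>> {"fn": "jog_arm", "kwargs": {"moves": [0.09,0,0,0.1,0,0,0,0.09,0,0,0,0,0,0,0.09,0,0,0,0,0,0,0.09,0,0,0,0,0,0]}}

```text
clock: 23.95
ee_pos: [0.4715, -0.2869, 0.0476]
tcp_rot: [0.707, 0.707, 0.0, -0.001]
force: [-0.5, 0.4, 0.2]
width: 0.0898
finger_force: 0.0
```

```bash
python3 - <<'E'
from cell import state,snapshot
from h import *
s=state();print(s['clock'],s['ee_pos'])
w=snapshot('wrist');print(caps(w,guess=((.4724,-.2863,24),)))
E
```

```text
23.95 [ 0.47145218 -0.28694084  0.04764727]
[(np.float64(0.473), np.float64(-0.2869), np.float64(14.6), np.float64(15.0))]
```

To row units: 0.016 m / 0.3 = 0.0533, 0.013 m / 0.3 = 0.0433.

>>> {"fn": "jog_arm", "kwargs": {"moves": [0.09,0.0017,0.0033,0.0533,0,0,0,0.09,0,0,0.0533,0,0,0,0.09,0,0,0.0433,0,0,0,0.09,0,0,0,0,0,0,0.045,0,0,0,0,0,0,0.045,0,0,0,0,0,0,0.045,0,0,0,0,0,0,0.045,0,0,0,0,0,0,0.045,0,0,0,0,0,0,0.045,0,0,0,0,0,0,0.045,0,0,0,0,0,0,0.045,0,0,0,0,0,0]}}

```text
clock: 25.0
ee_pos: [0.4731, -0.2879, 0.0038]
tcp_rot: [0.707, 0.707, -0.0, 0.0]
force: [-2.1, 1.2, 5.4]
width: 0.0593
finger_force: 30.0
```

To row units: 0.04 m / 0.3 = 0.1333, 0.027 m / 0.3 = 0.09.

>>> {"fn": "jog_arm", "kwargs": {"moves": [0.045,0,0,-0.0333,0,0,0,0.045,0,0,-0.1,0,0,0,0.045,0,0,-0.0833,0,0,0,0.045,0.09,-0.0033,0,0,0,0,0.045,0.1333,-0.004,0,0,0,0,0.045,0.1333,-0.004,0,0,0,0,0.045,0.1333,-0.004,0,0,0,0,0.045,0.1333,-0.004,0,0,0,0,0.045,0.1333,-0.004,0,0,0,0,0.045,0.1333,-0.004,0,0,0,0,0.045,0.1333,-0.004,0,0,0,0,0.045,0.1333,-0.004,0,0,0,0]}}

```text
clock: 26.0
ee_pos: [0.462, 0.0612, 0.0683]
tcp_rot: [0.707, 0.707, 0.0, -0.0]
force: [1.0, 0.3, -3.2]
width: 0.0594
finger_force: 30.0
```

>>> {"fn": "jog_arm", "kwargs": {"moves": [0.045,0.1333,-0.004,0,0,0,0,0.045,0,0,0,0,0,0,0.045,0,0,0,0,0,0,0.045,0,0,0,0,0,0]}}

```text
clock: 26.33
ee_pos: [0.4612, 0.0991, 0.0681]
tcp_rot: [0.707, 0.708, -0.0, 0.0]
force: [0.6, -0.7, -2.0]
width: 0.0597
finger_force: 30.0
```

Run:
```python
from cell import state,snapshot
from h import *
s=state();print(s['clock'],s['ee_pos'])
z=s['ee_pos'][2]+.048
for n in('wrist','side'):
    c=snapshot(n);print(caps(c,z=z,guess=((.462,.0985,24),)),holes(c))
```

```text
26.3333 [0.46115907 0.09907785 0.06806065]
[(np.float64(0.4621), np.float64(0.1001), np.float64(14.6), np.float64(15.0))] [(np.float64(0.4633), np.float64(0.1227), np.float64(17.5), np.float64(54.5))]
[(np.float64(0.462), np.float64(0.1013), np.float64(11.2), np.float64(12.0))] [(np.float64(0.4609), np.float64(0.0986), np.float64(53.0), np.float64(61.0))]
```

To row units: 0.012 m / 0.3 = 0.04, 0.01 m / 0.3 = 0.0333.

>>> {"fn": "jog_arm", "kwargs": {"moves": [0.045,-0.0037,-0.0013,0,0,0,0,0.045,0,0,0.0333,0,0,0,0.045,0,0,0.04,0,0,0,0.045,0,0,0.0333,0,0,0,0.045,0,0,0.0267,0,0,0,0.045,0,0,0.0167,0,0,0,0.045,0,0,0.01,0,0,0,0.045,0,0,0,0,0,0,0.045,0,0,0,0,0,0]}}

```text
clock: 27.18
ee_pos: [0.4612, 0.098, 0.0202]
tcp_rot: [0.707, 0.707, 0.0, 0.0]
force: [0.2, 0.6, -3.1]
width: 0.0596
finger_force: 30.0
```

>>> {"fn": "jog_arm", "kwargs": {"moves": [0.045,0,0,0.0033,0,0,0,0.045,0,0,0.0017,0,0,0,0.045,0,0,0,0,0,0]}}

```text
clock: 27.43
ee_pos: [0.4611, 0.0983, 0.0188]
tcp_rot: [0.707, 0.707, 0.0, 0.0]
force: [0.5, 1.4, -3.2]
width: 0.0594
finger_force: 30.0
```

To row units: 0.001 m / 0.3 = 0.0033.

>>> {"fn": "jog_arm", "kwargs": {"moves": [0.045,0,0,0.0033,0,0,0,0.045,0,0,0,0,0,0]}}

```text
clock: 27.6
ee_pos: [0.4612, 0.0983, 0.0178]
tcp_rot: [0.707, 0.707, 0.0, 0.0]
force: [0.2, -0.4, -0.3]
width: 0.0594
finger_force: 30.0
```

>>> {"fn": "jog_arm", "kwargs": {"moves": [0.085,0,0,0,0,0,0,0.085,0,0,0,0,0,0,0.085,0,0,0,0,0,0,0.085,0,0,0,0,0,0,0.085,0,0,-0.0333,0,0,0,0.085,0,0,-0.1,0,0,0,0.085,0,0,-0.1,0,0,0,0.085,0,-0.0667,-0.1,0,0,0,0.085,-0.1,-0.0667,0,0,0,0,0.085,-0.1,-0.0667,0,0,0,0,0.085,-0.1,-0.0667,0,0,0,0,0.085,0,0,0,0,0,0]}}

```text
clock: 28.6
ee_pos: [0.3769, 0.0047, 0.1176]
tcp_rot: [0.708, 0.706, -0.002, -0.0]
force: [0.1, 0.8, -0.6]
width: 0.0847
finger_force: 0.0
```

>>> {"fn": "jog_arm", "kwargs": {"moves": [0.085,-0.1,-0.0667,0,0,0,0,0.085,-0.1,-0.0667,0,0,0,0,0.085,0,0,0,0,0,0,0.085,0,0,0,0,0,0]}}

```text
clock: 28.93
ee_pos: [0.3407, -0.0527, 0.1177]
tcp_rot: [0.709, 0.705, 0.0, 0.0]
force: [-0.9, 0.5, 0.6]
width: 0.0848
finger_force: 0.0
```

Run:
```python
from cell import state,snapshot
from h import *
s=state();print(s['clock'],s['ee_pos'])
ims=[]
for n in('top','side'):
    w=snapshot(n);print(n,caps(w,z=.066,guess=((.4615,.099,30),(.479,.182,24),(.497,.263,24),(.515,.347,24))));ims.append(w['color'])
cv2.imwrite('pics/fin.png',np.hstack([cv2.resize(ims[0][220:340,120:320],(400,240)),cv2.resize(ims[1][140:290,160:310],(240,240))])[:,:,::-1])
```

```text
28.9333 [ 0.3407423  -0.05268993  0.11772619]
top [(np.float64(0.4612), np.float64(0.0986), np.float64(14.6), np.float64(14.6)), (np.float64(0.4868), np.float64(0.1748), np.float64(6.0), np.float64(4.2)), (np.float64(0.4782), np.float64(0.181), np.float64(10.6), np.float64(10.8)), (np.float64(0.4965), np.float64(0.2627), np.float64(15.0), np.float64(15.2)), (np.float64(0.5143), np.float64(0.3461), np.float64(15.0), np.float64(14.6))]
side [(np.float64(0.465), np.float64(0.0984), np.float64(17.8), np.float64(13.6)), (np.float64(0.4789), np.float64(0.1782), np.float64(11.0), np.float64(18.2)), (np.float64(0.4939), np.float64(0.2648), np.float64(18.2), np.float64(14.6)), (np.float64(0.519), np.float64(0.3439), np.float64(17.0), np.float64(14.0))]
```

View pics/fin.png

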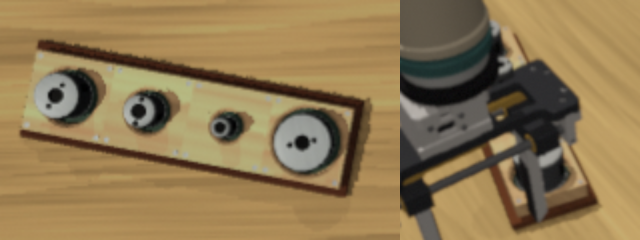

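The top view shows all four saws upright in their own pockets, within about 3 mm of centre, and the gripper is clear. Handing in.

```bash
python3 -c "from cell import job_done;print(job_done())"
```

```text
the job is handed in; nothing more can be done
None
```

All four saws stand teeth down in their own pockets, within about 3 mm of centre in the last top view, and the job is handed in at about 29 s; no verdict came back, and I did not re-measure the arbor and brush, though the arm never worked near them.

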